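# Check the gap of a pouch-cell press with a taper gauge

### The job

The small pouch-cell press on the bench is held open by its upright cam lever: flip the lever over, away from the plates, so that the sliding plate springs home on its stop. Then take the taper gauge out of the tool stand and slide its blade straight down between the two upright plates until it drags snugly on both of them, without forcing the sliding plate back off its stop. Finish holding the gauge upright in the gripper at that depth, still snug, so that the gap can be read; leave the tools lying around alone.

Things in the scene. Friction and masses are not known exactly. Their poses are not given: they have to be found in the camera images.
- press: The press, fixed: dark steel base 84 x 122 x 12 mm (x, y, z) with two guide rods along its own y. Origin on the bench top, z up; its y axis points from the cam-lever end to the back plate; base from y = -55 to +67 mm, end bracket (66 mm high) at -48 to -40, sliding plate at 0 to 15, back plate beyond. The blade goes between these two plates. Press and stand may swap sides of the bench.
- cam_lever (a joint): The lever's angle, rad: 0 to 0.12 at the start = upright, its cam holds the sliding plate drawn back; 1.57 = laid flat along the press's -y; range -0.05 to 1.6. It turns about point lever_pivot on an axis parallel to the press's x, is stiff (3 to 4 N at its end moves it) and stays where it is left. Past about 1.25 the cam is clear and the plate is home.
- lever_pivot (a point): The lever's pivot, 45 mm above the bench, at the end of the pull rod; about 70 mm from the press's origin along its -y (64 mm when the plate is home, as it travels with the plate).
- lever_tip (a point): The free end of the cam lever, 74 mm from the pivot (upright: 119 mm above the bench). The lever's black end is 18 mm wide (along the press's x) and 12 mm thick, 28 mm long. Push it from the plates' side along the press's -y and downwards, round the pivot.
- plate_travel (a joint): Travel of the sliding plate, m: 0 = drawn back (as at the start), 0.006 = home on its stop. It moves along the press's +y as it goes home, pushed by springs with 16 to 18 N. The blade drags with low friction (0.30 to 0.40): a downward push of about 5 to 8 N seats it snugly; from about 10 to 14 N on it pushes this plate back (below 0.006), and is then forced.
- front_plate: The sliding aluminium plate, 70 mm wide (press x), 9 mm thick, 70 mm high, standing 12 to 82 mm above the bench; it carries the lever. Origin at the foot of its inner face (the face towards the back plate), axes as the press's.
- front_lip (a point): On the sliding plate's inner face, at its middle in x, 66 mm above the plate's foot (78 mm above the bench), where the flat face ends; above this a 45 degree lead-in, 4 mm high and 4 mm wide, opens the mouth. Axes as the press's.
- back_plate: The fixed back plate, an aluminium angle bolted to the base, same size and lead-in as the sliding plate. Origin at the foot of its inner face, axes as the press's. Its place varies: with the sliding plate home the gap between the inner faces is 3.8 to 6.2 mm (6 mm more while drawn back).
- back_lip (a point): The same point as front_lip, on the back plate's inner face (78 mm above the bench). The middle of the gap lies half way between front_lip and back_lip; the throat below is 66 mm deep to the base.
- stand: The tool stand, fixed: two aluminium plates 116 x 66 mm on four brass pillars, top surface 88 mm above the bench. A small screwdriver and a black plastic spudger (tops at 131 and 112 mm) stand in it 61 mm from the gauge, on its own +x side. Origin on the bench under its middle, z up. Over the back of the bench, from 0.57 m in front of the robot, hangs a shelf 0.58 m up.
- gauge: The taper gauge, loose, upright in the stand's slot, 122 mm long, 70 g; its shoulder rests on the stand's top. Origin: middle of the blade's lower end; z up to the handle; axes as the stand's. Steel blade 14 mm wide (gauge x), thickness along gauge y growing evenly from 2.0 mm at the lower end to 8.4 mm at 80 mm, where the handle begins: it fits a gap of g mm at a depth of 12.5 x (g - 2) mm.
- gauge_handle (a point): Middle of the gauge's black handle, 104 mm above the blade's lower end (112 mm above the bench in the stand). The handle is a block 27 mm (gauge x) by 14 mm (gauge y, grip it across this) by 42 mm high, from 80 to 122 mm above the lower end.
- gauge_tip (a point): The middle of the blade's lower end (same as the gauge's origin).
- tweez: Pointed steel tweezers, 9 x 126 x 13 mm, lying near the middle of the bench beside a fixed pair of side cutters; leave alone.
- motor1: Small brushless motor with leads, 30 x 90 x 30 mm, lying to the right; leave alone.

How it is judged (in metres and radians):
On the way, in this order (a step that is already met when the one before it is completed fails the run):
1. the cam lever is flipped over and the sliding plate has run home (value of joint cam_lever above 1.1 rad and value of joint plate_travel above 0.0052 m), for 0.3 s.
2. the gauge, held in the fingers, has been lifted clear out of the stand (height (world z) of gauge_tip above 0.082 m and contact force between the fingers and gauge above 2 N), for 0.1 s.
3. the blade's lower end is between the plates (z of gauge_tip in the frame of back_lip below -0.015 m and x of gauge_tip in the frame of back_lip between -0.018 and 0.018 m and y of gauge_tip in the frame of back_lip between -0.012 and 0 m and value of joint cam_lever above 1.1 rad and value of joint plate_travel above 0.0048 m), for 0.1 s.
At the end, for the whole second after the job is handed in: Lever past 1.1 rad; gauge gripped, at rest, upright within 4 deg and square within 7 deg, its blade 15 mm or more deep between the plates, more than 1.5 N on each of them, clear of the base; sliding plate pushed back less than 1.2 mm (all of step 3 and angle between gauge's own z axis and vertical below 0.07 rad and angle between the y axis of gauge and the y axis of press, either way round below 0.12 rad and contact force between gauge and front_plate above 1.5 N and contact force between gauge and back_plate above 1.5 N and height (world z) of gauge_tip above 0.0135 m and contact force between the fingers and gauge above 3 N and linear speed of gauge below 0.01 m/s); the arm keeps its last pose, push and grip.
It fails at once if the blade is jammed in: more than 40 N on a plate (contact force between gauge and front_plate above 40 N or contact force between gauge and back_plate above 40 N).
It fails at once if a tool lying around is disturbed (distance of any of tweez, motor1 from where it was at the start of the episode above 0.03 m).
It also fails if it takes over 59 s, if anything falls off the work surface, if the arm or the gripper's body presses on something with over 40 N, if the wrist force passes 120 N, or if a joint passes its speed limit or range.

### The arm

A 6-joint arm with a two-finger parallel gripper is mounted at the origin on a cart in front of the work surface, level with it; the furniture and walls round the work are solid. World frame = base frame: x ahead of the robot, y to its left, z up, the work surface at z = 0. Lengths are in m, angles in degrees, forces in N, time in s.
With the tool pointing down it reaches from about 0.4 to 0.825 m from the base axis. Payload 7 kg.
Tool frame: the origin (TCP) lies at the very end of the fingers, on their centre line; the grasp point (between the pads) lies behind it (r.grasp_offset is the z of the grasp point in the tool frame, in m); z points along the fingers, y is the direction in which the jaws open and shut (so a half turn about z gives the same grasp; the last joint's range is limited). The gripper opens to 88 mm and grips with 3 to 60 N. Pads are 19 mm wide; open, the fingers measure 130 mm over their backs; the gripper's body (78 mm by 193 mm) begins 47 mm behind the grasp point.
Start: joints at [-51.962, 20.546, 0.682, 0, -70.136, -16.507], TCP at [0.248, -0.628, 0.227] pointing down, gripper open.
Joint ranges: [-176.03, 176.03], [-82.01, 121.73], [-58.28, 71.71], [-173.87, 95.51], [-174.79, -0.11], [-173.66, 173.66]. Speed limits (degrees/s): [136.94, 136.94, 172.46, 180, 180, 180].

### API

Orientations are given as [roll, pitch, yaw] about the fixed x, y, z axes, in that order (R = Rz(yaw) Ry(pitch) Rx(roll)).
In Python, from plant import r gives the robot as it stands. The module is installed in compiled form; this text tells all that it offers.
- The arm moves only by the tool servo_tool, never from a script. Its argument "targets" is a list of rows, each an object of numbers: "dx", "dy", "dz": the shift along the world's x, y, z in cm; "spin": the turn about the world's z in rad; "grip": the opening in per cent of the stroke, from 0 (shut) to 100 (fully open). A call has exactly 10 rows; each row is the pose to reach, as a shift and turn from the pose commanded when the call began; what a row does not reach only later rows make up. A row lasts 1/12 s, in which the tool goes at most 41.7 mm and 7.16 degrees, less where a joint would pass 70% of its speed; a pose out of reach is approached as far as the arm can. A call with a gripper value outside its range is refused whole. The fingers move at their own pace and stop on an object; "squeeze" is the grip in N (left out, the last holds). Time passes only in rows, so rows that repeat a pose let the fingers close, or fill a call up. It gives the time, the measured TCP pose, the force and the opening at its end, in the units of the state.
- r.get_state(): the state, without advancing time (a new reading comes with each control period).
- r.capture(name): name is "scene" or "top" or "wrist"; returns the picture (384x512x3 uint8, blue, green, red); there is no depth.
- r.get_calibration(name): a dict with "K" (3x3 intrinsics, pixels), "k1" (the pictures are not rectified: a ray, as slopes to the right and down, at radius r is drawn at 1 + k1 r^2 times it, then the intrinsics apply), "extrinsics" (4x4, takes a point from camera to world coordinates). Camera axes: x right, y down, z forward; pixel columns grow to the right and rows downward; lengths in m; the calibration is good to about 2 mm. A picture is of the moment at which its call begins: read the wrist's pose just before it. get_calibration takes no time and is no camera call; for the wrist camera it gives the pose at the moment of the call.
- r.close_job(): hands the job in, once; it reports no verdict.
Trained networks look in the newest picture that a camera, given by its name, has taken for a name from the list of things; names that differ only in an ending like _2 or _b are one class to them, and where a whole thing is asked for, a point or a joint stands for the part that bears it (a point fixed in the world has none). Each returns a list of dicts, best first, with "p" (0 to 1); they miss things now and then, are a little off and sometimes report something else, mostly with a low value. They report only what shows in the picture. A call takes as long as a camera call.
- r.cut_out(name, camera): "mask" (384x512 bool, what is visible of it) and "extent" ([left, top, right, bottom] in pixels, round what is visible of it).
The state is a dict: "time_s": time; "joints": joint angles; "qd": joint speeds; "joint_torque": joint torques, N m; "tcp_pos": TCP position; "eef_rot": TCP orientation; "contact_force": force on the tool from outside, world axes, zero at the start; "moment": the same for the moment, N m; "gripper_width": finger opening in m.
Only numpy, scipy, OpenCV 4.12 (cv2) and the standard library are available. Lean on these libraries where they do the work, as an engineer would, in place of code of your own. Each camera call takes 0.05 s, during which the arm holds its last target. There are 200 camera calls.

## Working session

There is one attempt and no reset: what is moved stays moved. The work goes in short steps, Python scripts to look and compute and a tool call to move; the robot and the scene stay as the last step left them, time stands still between calls to the robot, and variables do not carry over. Pictures are saved under pics/ and viewed, about 8 in all and at most 12, crops included, and the job is handed in when it is done.

Besides the shell and the picture viewer there is one more tool, called after "Call:" by a JSON object that holds its "method" and its "body", one argument or row to a line. servo_tool: Moves the arm, as the interface text tells. Its arguments: {"type":"object","properties":{"targets":{"type":"array"},"squeeze":{"type":"number"}},"required":["targets"]}

```bash
mkdir -p pics
cat > h.py <<'E'
import numpy as np, cv2
from plant import r
def cal(n):
    c=r.get_calibration(n); return np.array(c["K"]),c["k1"],np.array(c["extrinsics"])
def ray(c,uv):
    K,k1,T=c; d=np.linalg.solve(K,[uv[0],uv[1],1])[:2]; s=d.copy()
    for _ in range(20): s=d/(1+k1*(s@s))
    v=T[:3,:3]@np.array([s[0],s[1],1]); return T[:3,3],v
def atz(c,uv,z):
    o,v=ray(c,uv); return o+v*(z-o[2])/v[2]
def proj(c,p):
    K,k1,T=c; q=T[:3,:3].T@(np.asarray(p)-T[:3,3]); s=q[:2]/q[2]; s=s*(1+k1*(s@s)); return (K@[s[0],s[1],1])[:2]
E
python3 - <<'E'
from h import *
print(r.get_state(), r.grasp_offset)
ims=[]
for n in ["scene","top"]:
    im=r.capture(n); cv2.imwrite(f"pics/{n}0.png",im); 
    c=cal(n); print(n,c[0][0,0],c[1],c[2].round(3).tolist())
    for t in ["press","cam_lever","front_plate","back_plate","stand","gauge","gauge_handle","tweez","motor1"]:
        for d in r.cut_out(t,n)[:1]:
            m=d["mask"]; ys,xs=np.nonzero(m); print(t,round(d["p"],2),np.round(d["extent"]),cv2.minAreaRect(np.c_[xs,ys].astype(np.float32)))
E
```

```text
{'time_s': 0.0, 'joints': array([-5.19611613e+01,  2.05929949e+01,  6.34082128e-01, -1.97624494e-02,
       -7.01371967e+01, -1.65062547e+01]), 'qd': array([-0.10694583, -0.09073614,  0.04652772, -0.06300076,  0.06495692,
       -0.09354811]), 'joint_torque': array([-1.57075365e-04, -5.82728863e+01,  2.93060786e+01,  6.99712381e+00,
        7.12120032e-03, -1.60877821e-04]), 'tcp_pos': array([ 0.24752828, -0.62744527,  0.22560857]), 'eef_rot': array([ 1.79902573e+02, -9.49695596e-03, -1.58474138e+02]), 'contact_force': array([0.06304248, 0.02146175, 0.31926203]), 'moment': array([-0.01105992,  0.00100768, -0.02663643]), 'gripper_width': 0.0871305303104052} -0.0188
scene 482.8047779171355 -0.13959008265272466 [[-0.708, -0.271, 0.652, -0.173], [-0.706, 0.299, -0.642, 0.632], [-0.021, -0.915, -0.403, 0.515], [0.0, 0.0, 0.0, 1.0]]
press 0.56 [159. 190. 236. 282.] ((202.67584228515625, 241.8168487548828), (58.67654800415039, 98.98387145996094), 50.9644889831543)
cam_lever 0.82 [216. 192. 228. 223.] ((220.5, 206.5), (33.0, 11.0), 90.0)
front_plate 0.76 [182. 190. 227. 265.] ((216.153976440
[... 968 characters left out ...]
213.] ((204.5, 206.5), (11.0, 11.0), 90.0)
front_plate 0.59 [174. 199. 214. 228.] ((189.5692596435547, 213.44618225097656), (38.69883346557617, 29.272197723388672), 7.125016689300537)
back_plate 0.58 [159. 198. 178. 231.] ((166.16925048828125, 213.85386657714844), (31.75288963317871, 16.248550415039062), 82.87498474121094)
stand 0.62 [303. 183. 335. 234.] ((319.1241455078125, 208.51036071777344), (32.05555725097656, 52.9830207824707), 4.763641834259033)
tweez 0.55 [249. 209. 283. 217.] ((264.36407470703125, 212.7386016845703), (2.7774922847747803, 35.33391571044922), 79.87532806396484)
motor1 0.6 [341. 159. 352. 173.] ((348.0000305175781, 166.5), (10.60660171508789, 10.60660171508789), 45.0)
```

View pics/top0.png

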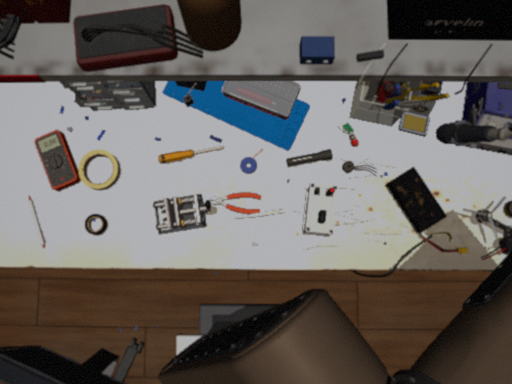

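View pics/scene0.png

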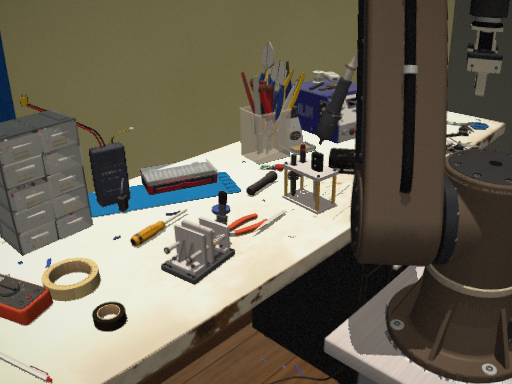

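The top view shows the press at about (183,213), with its lever on the right at (206,206). The stand is at (319,209), and the tools lie between them. I'll zoom in next.

Run:
```python
from h import *
im=cv2.imread("pics/top0.png"); s=cv2.imread("pics/scene0.png")
f=lambda a,x0,x1,y0,y1,k:cv2.resize(a[y0:y1,x0:x1],None,fx=k,fy=k,interpolation=cv2.INTER_CUBIC)
a=f(im,145,225,190,240,10)  # 800x500
cv2.imwrite("pics/crop1.png",a)
b=f(im,290,350,175,240,8); d=f(s,280,330,145,215,6)
h=max(b.shape[0],d.shape[0]); o=np.zeros((h,b.shape[1]+d.shape[1],3),np.uint8); o[:b.shape[0],:b.shape[1]]=b; o[:d.shape[0],b.shape[1]:]=d
cv2.imwrite("pics/crop2.png",o); print(o.shape)
```

```text
(520, 780, 3)
```

View pics/crop1.png

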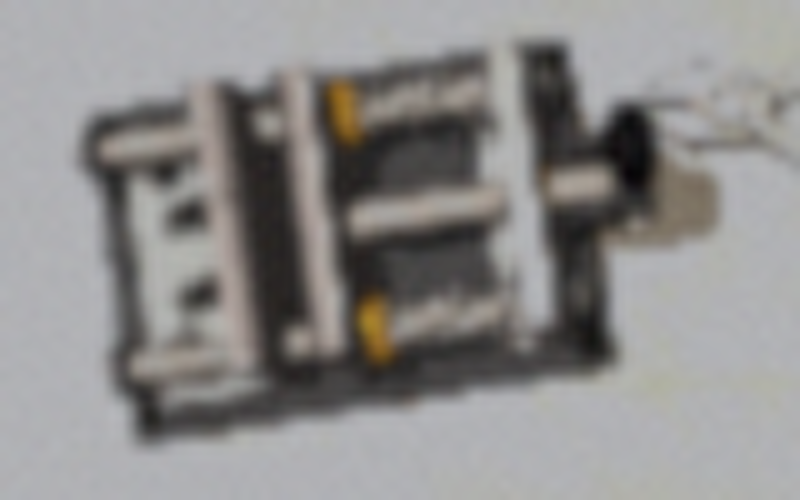

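View pics/crop2.png

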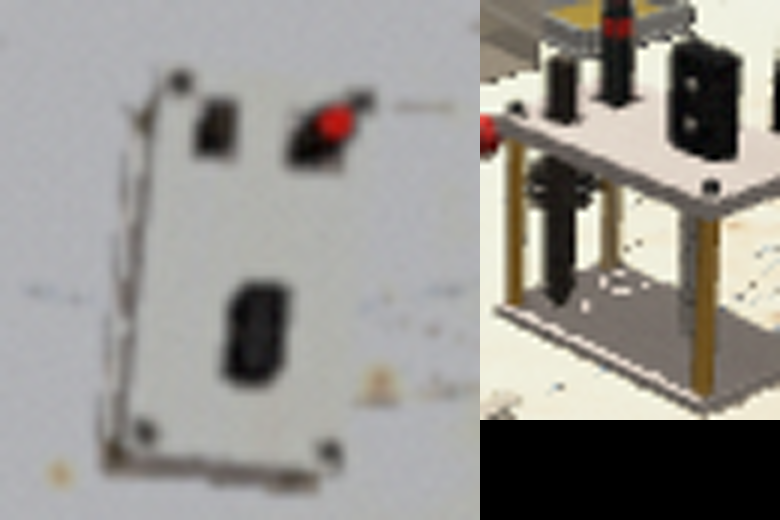

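Top crop: the press yaw is about +7°. The plate tops are at (167,214) and (176,212) px, and the black lever end is at about (208,204). In the stand crop the gauge handle is at about (322,216.5), the stand yaw is about -6°, and the screwdriver and spudger are on the far side.

Run:
```python
from h import *
c=cal("top"); cr=lambda u,v:(145+u/10-.45,190+v/10-.45)
P=lambda n,uv,z:print(n,(atz(c,uv,z)[:2]*1000).round(1))
P("lever tip",cr(632,140),.117)
P("bk top far",cr(205,85),.082);P("bk top near",cr(245,365),.082)
P("fr top far",cr(297,72),.082);P("fr top near",cr(330,350),.082)
P("brk far",cr(505,45),.066);P("brk near",cr(540,345),.066)
P("base NW",cr(95,120),.012);P("base SW",cr(145,435),.012);P("base SE",cr(605,355),.012);P("base NE",cr(555,45),.012)
d=lambda u,v:(290+u/8-.45,175+v/8-.45)
P("handle",d(262,333),.128);
for u,v in[(145,433),(180,82),(330,453),(362,100)]:P("screw",d(u,v),.088)
P("motor",(350,168),.015);P("tweez",(264,212.7),.005);P("cutter",(245,203),.015);
```

```text
lever tip [460.6  75. ]
bk top far [477.4 180.8]
bk top near [410.7 169.3]
fr top far [480.7 158.8]
fr top near [414.4 149.2]
brk far [489.5 111.2]
brk near [417.  101.3]
base NW [477.2 221.5]
base SW [397.9 206.4]
base SE [418.5  91.3]
base NE [496.8 105.4]
handle [ 431.6 -186.9]
screw [ 405.7 -157.5]
screw [ 509.7 -168.9]
screw [ 400.1 -211.5]
screw [ 504.5 -222.7]
motor [ 564.3 -273.5]
tweez [450.9 -56.3]
cutter [474.2  -8.4]
```

Call:
{"method": "servo_tool", "body": {
  "targets": [
    {"dx":3,"dy":4,"dz":0,"spin":-0.1,"grip":0},
    {"dx":5,"dy":8,"dz":0,"spin":-0.2,"grip":0},
    {"dx":7,"dy":12,"dz":0,"spin":-0.2,"grip":0},
    {"dx":9,"dy":16,"dz":0,"spin":-0.2,"grip":0},
    {"dx":11,"dy":20,"dz":0,"spin":-0.2,"grip":0},
    {"dx":13,"dy":24,"dz":0,"spin":-0.2,"grip":0},
    {"dx":14,"dy":28,"dz":0,"spin":-0.2,"grip":0},
    {"dx":15,"dy":32,"dz":0,"spin":-0.2,"grip":0},
    {"dx":16,"dy":36,"dz":0,"spin":-0.2,"grip":0},
    {"dx":17,"dy":40,"dz":0,"spin":-0.2,"grip":0}
  ]
}}

```text
time_s: 1.83
tcp_pos: [0.4127, -0.2467, 0.2268]
eef_rot: [-180.0, 0.0, -169.9]
contact_force: [1.7, 0.1, 0.3]
gripper_width: 0.0265
```

Call:
{"method": "servo_tool", "body": {
  "targets": [
    {"dx":1,"dy":4,"dz":0,"spin":0,"grip":0},
    {"dx":1.5,"dy":8,"dz":0,"spin":0,"grip":0},
    {"dx":2,"dy":12,"dz":0,"spin":0,"grip":0},
    {"dx":2.5,"dy":16,"dz":0,"spin":0,"grip":0},
    {"dx":3,"dy":20,"dz":0,"spin":0,"grip":0},
    {"dx":3.3,"dy":24,"dz":0,"spin":0,"grip":0},
    {"dx":3.7,"dy":28,"dz":0,"spin":0,"grip":0},
    {"dx":3.7,"dy":32,"dz":0,"spin":0,"grip":0},
    {"dx":3.7,"dy":34,"dz":0,"spin":0,"grip":0},
    {"dx":3.7,"dy":34,"dz":0,"spin":0,"grip":0}
  ]
}}

```text
time_s: 2.67
tcp_pos: [0.4498, 0.0949, 0.2268]
eef_rot: [180.0, 0.1, -169.7]
contact_force: [-0.3, -0.4, -0.2]
gripper_width: 0.0005
```

Run:
```python
from h import *
c=cal("wrist"); print(r.get_state()["tcp_pos"],c[0].round(1).tolist(),c[2].round(3).tolist())
im=r.capture("wrist"); cv2.imwrite("pics/w1.png",im)
for t in ["cam_lever","front_plate","back_plate"]:
    for d in r.cut_out(t,"wrist")[:1]: print(t,d["p"],np.round(d["extent"]))
R=np.array([[.986,-.165],[.165,.986]])
o=np.array([448.6,150])
for n,p in dict(tip=(0,-75,119),b1=(-35,0,82),b2=(35,0,82),br=(35,-40,66),br2=(-35,-40,66)).items():
    q=np.r_[o+R@p[:2],p[2]]/1000; uv=proj(c,q); print(n,uv.round())
    cv2.circle(im,tuple(int(x) for x in uv),4,(0,0,255),1)
cv2.imwrite("pics/w1m.png",im)
```

```text
[0.44976465 0.09494648 0.22679867] [[307.8, 0.0, 257.8], [0.0, 307.8, 190.1], [0.0, 0.0, 1.0]] [[-0.179, 0.95, 0.255, 0.382], [0.984, 0.172, 0.047, 0.083], [0.0, 0.26, -0.966, 0.384], [0.0, 0.0, 0.0, 1.0]]
cam_lever 0.72 [230. 171. 260. 205.]
front_plate 0.73 [230. 148. 320. 214.]
back_plate 0.93 [318. 145. 356. 213.]
tip [234. 196.]
b1 [313. 153.]
b2 [309. 219.]
br [270. 214.]
br2 [271. 150.]
```

View pics/w1m.png

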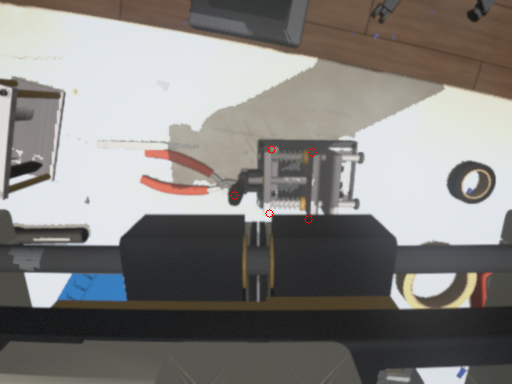

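The projected press model matches the wrist view: the tip is at (234,196), on the black lever end. Next I'll lower the closed fingers behind the lever.

Call:
{"method": "servo_tool", "body": {
  "targets": [
    {"dx":0.3,"dy":1,"dz":-1,"spin":0,"grip":0},
    {"dx":0.5,"dy":2,"dz":-3,"spin":0,"grip":0},
    {"dx":0.5,"dy":2,"dz":-5,"spin":0,"grip":0},
    {"dx":0.5,"dy":2,"dz":-7,"spin":0,"grip":0},
    {"dx":0.5,"dy":2,"dz":-9,"spin":0,"grip":0},
    {"dx":0.5,"dy":2,"dz":-11,"spin":0,"grip":0},
    {"dx":0.5,"dy":2,"dz":-12.2,"spin":0,"grip":0},
    {"dx":0.5,"dy":2,"dz":-12.7,"spin":0,"grip":0},
    {"dx":0.5,"dy":2,"dz":-12.7,"spin":0,"grip":0},
    {"dx":0.5,"dy":2,"dz":-12.7,"spin":0,"grip":0}
  ]
}}

```text
time_s: 3.7
tcp_pos: [0.4548, 0.1111, 0.0997]
eef_rot: [-180.0, -0.0, -170.0]
contact_force: [0.8, 0.4, 0.3]
gripper_width: 0.0001
```

Call:
{"method": "servo_tool", "body": {
  "targets": [
    {"dx":0.1,"dy":-0.5,"dz":0,"spin":0,"grip":0},
    {"dx":0.15,"dy":-1,"dz":0,"spin":0,"grip":0},
    {"dx":0.2,"dy":-1.5,"dz":0,"spin":0,"grip":0},
    {"dx":0.3,"dy":-2,"dz":-0.1,"spin":0,"grip":0},
    {"dx":0.4,"dy":-2.4,"dz":-0.2,"spin":0,"grip":0},
    {"dx":0.45,"dy":-2.8,"dz":-0.3,"spin":0,"grip":0},
    {"dx":0.5,"dy":-3.2,"dz":-0.5,"spin":0,"grip":0},
    {"dx":0.6,"dy":-3.6,"dz":-0.7,"spin":0,"grip":0},
    {"dx":0.65,"dy":-3.9,"dz":-0.85,"spin":0,"grip":0},
    {"dx":0.7,"dy":-4.1,"dz":-0.9,"spin":0,"grip":0}
  ]
}}

```text
time_s: 4.53
tcp_pos: [0.4622, 0.0704, 0.091]
eef_rot: [180.0, 0.1, -169.9]
contact_force: [-0.4, 4.2, 0.8]
gripper_width: 0.0005
```

Call:
{"method": "servo_tool", "body": {
  "targets": [
    {"dx":0.1,"dy":-0.5,"dz":-0.3,"spin":0,"grip":0},
    {"dx":0.15,"dy":-0.9,"dz":-0.7,"spin":0,"grip":0},
    {"dx":0.2,"dy":-1.3,"dz":-1.1,"spin":0,"grip":0},
    {"dx":0.25,"dy":-1.5,"dz":-1.6,"spin":0,"grip":0},
    {"dx":0.3,"dy":-1.8,"dz":-2.1,"spin":0,"grip":0},
    {"dx":0.3,"dy":-1.9,"dz":-2.6,"spin":0,"grip":0},
    {"dx":0.3,"dy":-1.9,"dz":-3.0,"spin":0,"grip":0},
    {"dx":0.3,"dy":-1.9,"dz":-3.4,"spin":0,"grip":0},
    {"dx":0.3,"dy":-1.9,"dz":-3.7,"spin":0,"grip":0},
    {"dx":0.3,"dy":-1.9,"dz":-3.8,"spin":0,"grip":0}
  ]
}}

```text
time_s: 5.37
tcp_pos: [0.4638, 0.051, 0.0518]
eef_rot: [-180.0, -0.1, -169.9]
contact_force: [1.1, -2.0, 4.0]
gripper_width: 0.0001
```

Call:
{"method": "servo_tool", "body": {
  "targets": [
    {"dx":0,"dy":0,"dz":0,"spin":0,"grip":0},
    {"dx":0,"dy":0,"dz":2,"spin":0,"grip":0},
    {"dx":0,"dy":0,"dz":5,"spin":0,"grip":10},
    {"dx":0,"dy":0,"dz":9,"spin":0,"grip":20},
    {"dx":-1,"dy":-1,"dz":13,"spin":0,"grip":40},
    {"dx":-1,"dy":-1,"dz":16,"spin":0,"grip":50},
    {"dx":-2,"dy":-1,"dz":17,"spin":0,"grip":60},
    {"dx":-3,"dy":-1,"dz":17,"spin":0,"grip":60},
    {"dx":-3,"dy":-1,"dz":17,"spin":0,"grip":60},
    {"dx":-3,"dy":-1,"dz":17,"spin":0,"grip":60}
  ]
}}

```text
time_s: 6.2
tcp_pos: [0.4335, 0.0415, 0.2218]
eef_rot: [180.0, -0.0, -169.9]
contact_force: [0.2, 0.6, 0.1]
gripper_width: 0.0478
```

Run:
```python
from h import *
c=cal("wrist"); np.save("cw2.npy",np.array([*c[0].ravel(),c[1],*c[2].ravel()]))
im=r.capture("wrist"); cv2.imwrite("pics/w2.png",im)
t=r.capture("top"); cv2.imwrite("pics/top1.png",t)
a=cv2.resize(im[100:250,180:400],None,fx=3.6,fy=3.6,interpolation=cv2.INTER_CUBIC); print(a.shape)
cv2.imwrite("pics/w2c.png",a); print(r.get_state()["tcp_pos"])
```

```text
(540, 792, 3)
[0.43403101 0.04144648 0.22152459]
```

View pics/w2c.png

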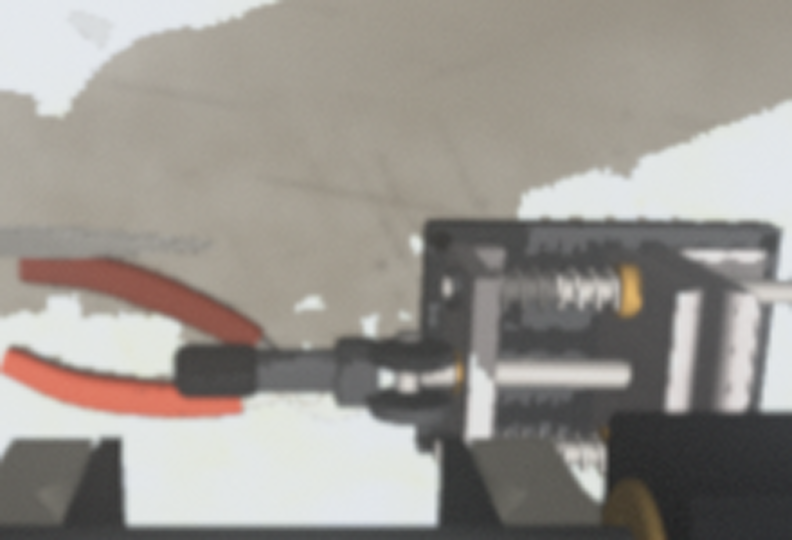

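The wrist view shows the lever lying flat (black end at crop (215,370)). The two plates are now close together (crop x 690 and 740), so the plate is home. Next is the stand.

Call:
{"method": "servo_tool", "body": {
  "targets": [
    {"dx":0,"dy":-3,"dz":0,"spin":-0.1,"grip":60},
    {"dx":0,"dy":-6,"dz":0,"spin":-0.2,"grip":60},
    {"dx":0,"dy":-9,"dz":0,"spin":-0.285,"grip":60},
    {"dx":0,"dy":-12,"dz":0,"spin":-0.285,"grip":60},
    {"dx":0,"dy":-15,"dz":0,"spin":-0.285,"grip":60},
    {"dx":0,"dy":-18,"dz":0,"spin":-0.285,"grip":60},
    {"dx":-0.2,"dy":-21,"dz":0,"spin":-0.285,"grip":60},
    {"dx":-0.2,"dy":-22.8,"dz":0,"spin":-0.285,"grip":60},
    {"dx":-0.2,"dy":-22.8,"dz":0,"spin":-0.285,"grip":60},
    {"dx":-0.2,"dy":-22.8,"dz":0,"spin":-0.285,"grip":60}
  ]
}}

```text
time_s: 7.13
tcp_pos: [0.4321, -0.1874, 0.2212]
eef_rot: [-180.0, -0.2, 173.6]
contact_force: [0.9, -0.1, 0.3]
gripper_width: 0.0523
```

Run:
```python
from h import *
s=r.get_state();c=cal("wrist"); im=r.capture("wrist"); cv2.imwrite("pics/w3.png",im); print(s["tcp_pos"],s["eef_rot"])
for t in ["gauge_handle","gauge","stand"]:
    for d in r.cut_out(t,"wrist")[:2]: 
        ys,xs=np.nonzero(d["mask"]); print(t,d["p"],np.round(d["extent"]),cv2.minAreaRect(np.c_[xs,ys].astype(np.float32)))
a=-6.2*np.pi/180; R=np.array([[np.cos(a),-np.sin(a)],[np.sin(a),np.cos(a)]])
g=np.array([431.5,-187.3])
def pr(p): return proj(c,np.r_[g+R@p[:2],p[2]]/1000)
k=4;x0,y0=180,110
A=cv2.resize(im[y0:y0+140,x0:x0+190],None,fx=k,fy=k,interpolation=cv2.INTER_CUBIC)
for z in(88,130):
  P=np.array([pr((sx*13.5,sy*7,z)) for sx,sy in[(1,1),(1,-1),(-1,-1),(-1,1)]]); print(z,P.round(1).tolist())
  cv2.polylines(A,[((P-[x0,y0])*k).astype(int)],True,(0,0,255) if z==130 else (0,255,0),1)
cv2.imwrite("pics/w3c.png",A)
```

```text
[ 0.43212972 -0.18744138  0.22120861] [-1.79992003e+02 -1.52189647e-01  1.73597203e+02]
gauge_handle 0.83 [252. 172. 267. 214.] ((257.5, 192.5), (39.0, 15.0), 90.0)
gauge 0.72 [248. 169. 265. 212.] ((257.5, 192.0), (38.0, 15.0), 90.0)
stand 0.56 [219. 141. 290. 245.] ((257.0, 192.0), (104.0, 68.0), 90.0)
88 [[264.3, 194.6], [250.1, 194.6], [249.8, 167.6], [264.4, 167.5]]
130 [[265.3, 207.9], [248.8, 208.0], [248.5, 177.0], [265.4, 176.9]]
```

View pics/w3c.png

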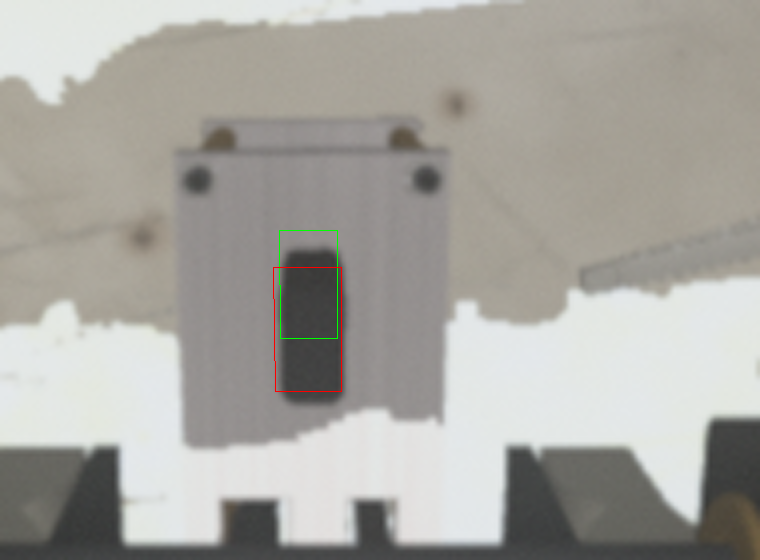

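The handle outline in the crop is x 281–343, y 250–404. Against the model that is about 3 mm further in +x and 1 mm in +y, with the yaw matching. Now I'll descend, grip and lift.

Call:
{"method": "servo_tool", "body": {
  "targets": [
    {"dx":0.3,"dy":0.1,"dz":-1,"spin":0,"grip":60},
    {"dx":0.3,"dy":0.1,"dz":-4,"spin":0,"grip":60},
    {"dx":0.3,"dy":0.1,"dz":-7,"spin":0,"grip":60},
    {"dx":0.3,"dy":0.1,"dz":-9.5,"spin":0,"grip":60},
    {"dx":0.3,"dy":0.1,"dz":-11.5,"spin":0,"grip":60},
    {"dx":0.3,"dy":0.1,"dz":-12.3,"spin":0,"grip":60},
    {"dx":0.3,"dy":0.1,"dz":-12.4,"spin":0,"grip":60},
    {"dx":0.3,"dy":0.1,"dz":-12.4,"spin":0,"grip":30},
    {"dx":0.3,"dy":0.1,"dz":-12.4,"spin":0,"grip":20},
    {"dx":0.3,"dy":0.1,"dz":-12.4,"spin":0,"grip":10}
  ],
  "squeeze": 30
}}

```text
time_s: 8.17
tcp_pos: [0.4365, -0.1855, 0.0998]
eef_rot: [180.0, 0.1, 173.8]
contact_force: [0.1, -0.2, 0.7]
gripper_width: 0.038
```

Call:
{"method": "servo_tool", "body": {
  "targets": [
    {"dx":0,"dy":0,"dz":0,"spin":0,"grip":0},
    {"dx":0,"dy":0,"dz":0,"spin":0,"grip":0},
    {"dx":0,"dy":0,"dz":0,"spin":0,"grip":0},
    {"dx":0,"dy":0,"dz":0,"spin":0,"grip":0},
    {"dx":0,"dy":0,"dz":0,"spin":0,"grip":0},
    {"dx":0,"dy":0,"dz":0,"spin":0,"grip":0},
    {"dx":0,"dy":0,"dz":0,"spin":0,"grip":0},
    {"dx":0,"dy":0,"dz":0,"spin":0,"grip":0},
    {"dx":0,"dy":0,"dz":0,"spin":0,"grip":0},
    {"dx":0,"dy":0,"dz":0,"spin":0,"grip":0}
  ]
}}

```text
time_s: 9.0
tcp_pos: [0.4355, -0.1865, 0.099]
eef_rot: [-179.9, 0.0, 173.8]
contact_force: [0.3, -6.9, -0.5]
gripper_width: 0.0139
```

Call:
{"method": "servo_tool", "body": {
  "targets": [
    {"dx":0,"dy":-0.1,"dz":0,"spin":0,"grip":0},
    {"dx":0,"dy":-0.1,"dz":0,"spin":0,"grip":0},
    {"dx":0,"dy":-0.1,"dz":0.5,"spin":0,"grip":0},
    {"dx":0,"dy":-0.1,"dz":2,"spin":0,"grip":0},
    {"dx":0,"dy":-0.1,"dz":4,"spin":0,"grip":0},
    {"dx":0,"dy":-0.1,"dz":7,"spin":0,"grip":0},
    {"dx":0,"dy":-0.1,"dz":10,"spin":0,"grip":0},
    {"dx":0,"dy":-0.1,"dz":12.5,"spin":0,"grip":0},
    {"dx":0,"dy":-0.1,"dz":13.5,"spin":0,"grip":0},
    {"dx":0,"dy":-0.1,"dz":13.5,"spin":0,"grip":0}
  ]
}}

```text
time_s: 9.83
tcp_pos: [0.4368, -0.1865, 0.2364]
eef_rot: [180.0, 0.3, 173.8]
contact_force: [0.5, -0.0, -1.6]
gripper_width: 0.0138
```

Call:
{"method": "servo_tool", "body": {
  "targets": [
    {"dx":0,"dy":2,"dz":0,"spin":0.05,"grip":0},
    {"dx":0.2,"dy":5,"dz":0,"spin":0.1,"grip":0},
    {"dx":0.5,"dy":8.5,"dz":0,"spin":0.15,"grip":0},
    {"dx":0.9,"dy":12,"dz":0,"spin":0.2,"grip":0},
    {"dx":1.2,"dy":15.5,"dz":0,"spin":0.25,"grip":0},
    {"dx":1.5,"dy":19,"dz":0,"spin":0.274,"grip":0},
    {"dx":1.8,"dy":22.5,"dz":0,"spin":0.274,"grip":0},
    {"dx":1.8,"dy":25.5,"dz":0,"spin":0.274,"grip":0},
    {"dx":1.8,"dy":27.6,"dz":0,"spin":0.274,"grip":0},
    {"dx":1.8,"dy":27.6,"dz":0,"spin":0.274,"grip":0}
  ]
}}

```text
time_s: 10.67
tcp_pos: [0.4529, 0.0925, 0.2321]
eef_rot: [180.0, -0.1, -170.4]
contact_force: [-0.1, -0.3, -1.2]
gripper_width: 0.0139
```

Run:
```python
from h import *
s=r.get_state();c=cal("wrist"); im=r.capture("wrist"); cv2.imwrite("pics/w4.png",im); print(s["tcp_pos"],s["eef_rot"])
np.save("T4.npy",c[2])
for t in ["front_plate","back_plate","gauge","press"]:
    for d in r.cut_out(t,"wrist")[:1]: 
        ys,xs=np.nonzero(d["mask"]); print(t,d["p"],np.round(d["extent"]),cv2.minAreaRect(np.c_[xs,ys].astype(np.float32)))
k=5;x0,y0=225,125
A=cv2.resize(im[y0:y0+110,x0:x0+155],None,fx=k,fy=k,interpolation=cv2.INTER_CUBIC)
cv2.imwrite("pics/w4c.png",A); print(A.shape)
```

```text
[0.4529345  0.09246952 0.2320643 ] [ 1.79996156e+02 -1.06792753e-01 -1.70400634e+02]
front_plate 0.91 [188. 144. 330. 214.] ((261.826171875, 166.68618774414062), (142.5585479736328, 67.46627044677734), 12.961400032043457)
back_plate 0.92 [324. 143. 358. 213.] ((337.5, 178.5), (69.0, 31.0), 90.0)
gauge 0.63 [243. 187. 269. 289.] ((257.0, 237.0), (100.0, 30.0), 90.0)
press 0.74 [187. 132. 365. 215.] ((276.4999694824219, 175.49996948242188), (176.99996948242188, 76.99998474121094), 0.0)
(550, 775, 3)
```

View pics/w4c.png

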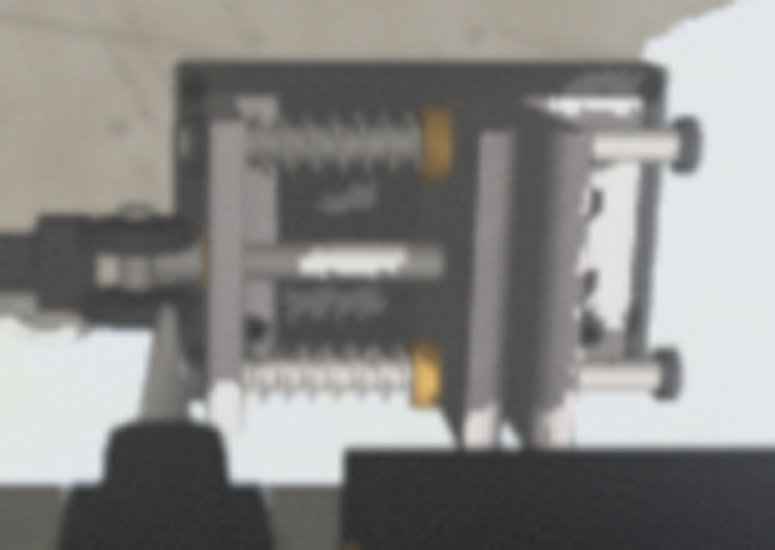

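Run:
```python
from h import *
g=cv2.imread("pics/w4.png").mean(2)
for y0,y1 in((156,161),(170,175),(185,190),(197,202)): print(y0,[f"{x}:{v:.0f}" for x,v in zip(range(312,350),g[y0:y1,312:350].mean(0))])
K,k1,_=cal("wrist"); c=(K,k1,np.load("T4.npy"))
R=np.array([[.986,-.165],[.165,.986]]);o=np.array([448.6,150])
for x in(20,0,-20):
  for n,y,z in(("f outer top",6,82),("f flat end",11,82),("f lip",15,78),("b lip",20,78),("b flat",24,82),("b outer",29,82)):
    print(x,n,proj(c,np.r_[o+R@[x,y],z]/1000).round(1))
```

```text
156 ['312:96', '313:97', '314:95', '315:85', '316:80', '317:80', '318:79', '319:81', '320:99', '321:131', '322:139', '323:139', '324:137', '325:133', '326:120', '327:104', '328:88', '329:83', '330:82', '331:82', '332:83', '333:84', '334:92', '335:100', '336:112', '337:125', '338:134', '339:139', '340:140', '341:142', '342:145', '343:154', '344:173', '345:178', '346:188', '347:197', '348:208', '349:213']
170 ['312:86', '313:83', '314:80', '315:79', '316:80', '317:79', '318:80', '319:94', '320:126', '321:139', '322:140', '323:138', '324:134', '325:122', '326:105', '327:90', '328:84', '329:82', '330:82', '331:82', '332:83', '333:88', '334:97', '335:108', '336:120', '337:131', '338:137', '339:140', '340:144', '341:156', '342:182', '343:218', '344:225', '345:226', '346:226', '347:227', '348:226', '349:226']
185 ['312:81', '313:80', '314:80', '315:80', '316:80', '317:80', '318:91', '319:116', '320:134', '321:138', '322:137', '323:133', '324:123', '325:108', '326:92', '327:84', '328:81', '329:81', '330:82', '331:82', '332:88', '333:96', '334:105', '335:117', '336:127', '337:133', '338:137',
[... 287 characters left out ...]
27:79', '328:81', '329:81', '330:81', '331:84', '332:92', '333:102', '334:111', '335:123', '336:129', '337:134', '338:142', '339:154', '340:163', '341:183', '342:188', '343:188', '344:188', '345:188', '346:187', '347:185', '348:187', '349:188']
20 f outer top [317.7 201.4]
20 f flat end [322.4 201.4]
20 f lip [325.4 200.3]
20 b lip [330.1 200.3]
20 b flat [334.8 201.4]
20 b outer [339.5 201.4]
0 f outer top [318.7 182.8]
0 f flat end [323.5 182.8]
0 f lip [326.5 181.9]
0 b lip [331.3 182. ]
0 b flat [336.1 182.9]
0 b outer [340.9 182.9]
-20 f outer top [319.7 163.7]
-20 f flat end [324.6 163.7]
-20 f lip [327.7 163. ]
-20 b lip [332.5 163. ]
-20 b flat [337.4 163.7]
-20 b outer [342.2 163.7]
```

The edges fit the press model to about 0.3 px: the yaw is 9.5°, the gap is about 5 mm, and its middle is near (445.7, 167.5) mm. I'll move over it and go down to the mouth.

Call:
{"method": "servo_tool", "body": {
  "targets": [
    {"dx":-0.2,"dy":2,"dz":0,"spin":0,"grip":0},
    {"dx":-0.5,"dy":5,"dz":0,"spin":0,"grip":0},
    {"dx":-0.7,"dy":7,"dz":0,"spin":0,"grip":0},
    {"dx":-0.7,"dy":7.5,"dz":0,"spin":0,"grip":0},
    {"dx":-0.7,"dy":7.5,"dz":-1,"spin":0,"grip":0},
    {"dx":-0.7,"dy":7.5,"dz":-2.5,"spin":0,"grip":0},
    {"dx":-0.7,"dy":7.5,"dz":-4,"spin":0,"grip":0},
    {"dx":-0.7,"dy":7.5,"dz":-5,"spin":0,"grip":0},
    {"dx":-0.7,"dy":7.5,"dz":-5,"spin":0,"grip":0},
    {"dx":-0.7,"dy":7.5,"dz":-5,"spin":0,"grip":0}
  ]
}}

```text
time_s: 11.75
tcp_pos: [0.4464, 0.1634, 0.1831]
eef_rot: [-179.9, -0.1, -170.6]
contact_force: [0.8, 0.1, -0.0]
gripper_width: 0.0138
```

Run:
```python
from h import *
s=r.get_state(); print(s["tcp_pos"],s["eef_rot"],s["contact_force"],s["moment"])
a=r.capture("scene"); b=r.capture("wrist"); c=cal("scene")
cv2.imwrite("pics/s5.png",a);cv2.imwrite("pics/w5.png",b)
A=cv2.resize(a[140:290,150:250],None,fx=4,fy=4,interpolation=cv2.INTER_CUBIC)
B=cv2.resize(b[130:280,220:320],None,fx=4,fy=4,interpolation=cv2.INTER_CUBIC)
cv2.imwrite("pics/v5.png",np.hstack([A,B]))
```

```text
[0.44636065 0.16336012 0.18309562] [-1.79941953e+02 -6.68510459e-02 -1.70613334e+02] [ 0.80045129  0.14187704 -0.00708312] [ 0.01330984 -0.03408499  0.00778551]
```

View pics/v5.png

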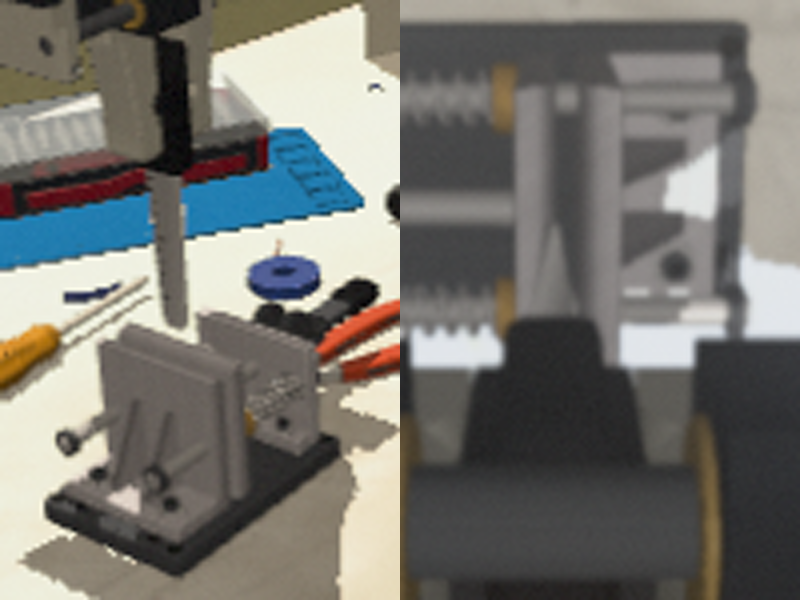

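The gauge is upright and its tip (right crop, 555,225) sits about 3–4 mm toward the sliding plate. That agrees with the TCP's y of 163.4 against the 167.5 target. I'll correct that and enter the mouth.

Call:
{"method": "servo_tool", "body": {
  "targets": [
    {"dx":-0.06,"dy":0.38,"dz":0,"spin":0,"grip":0},
    {"dx":-0.06,"dy":0.38,"dz":0,"spin":0,"grip":0},
    {"dx":-0.06,"dy":0.38,"dz":-0.4,"spin":0,"grip":0},
    {"dx":-0.06,"dy":0.38,"dz":-0.8,"spin":0,"grip":0},
    {"dx":-0.06,"dy":0.38,"dz":-1.2,"spin":0,"grip":0},
    {"dx":-0.06,"dy":0.38,"dz":-1.6,"spin":0,"grip":0},
    {"dx":-0.06,"dy":0.38,"dz":-2,"spin":0,"grip":0},
    {"dx":-0.06,"dy":0.38,"dz":-2.4,"spin":0,"grip":0},
    {"dx":-0.06,"dy":0.38,"dz":-2.4,"spin":0,"grip":0},
    {"dx":-0.06,"dy":0.38,"dz":-2.4,"spin":0,"grip":0}
  ]
}}

```text
time_s: 12.68
tcp_pos: [0.4457, 0.1681, 0.1592]
eef_rot: [-180.0, -0.0, -170.6]
contact_force: [0.3, -0.2, -0.3]
gripper_width: 0.0137
```

Call:
{"method": "servo_tool", "body": {
  "targets": [
    {"dx":0,"dy":0,"dz":-0.2,"spin":0,"grip":0},
    {"dx":0,"dy":0,"dz":-0.4,"spin":0,"grip":0},
    {"dx":0,"dy":0,"dz":-0.6,"spin":0,"grip":0},
    {"dx":0,"dy":0,"dz":-0.8,"spin":0,"grip":0},
    {"dx":0,"dy":0,"dz":-0.9,"spin":0,"grip":0},
    {"dx":0,"dy":0,"dz":-1.0,"spin":0,"grip":0},
    {"dx":0,"dy":0,"dz":-1.1,"spin":0,"grip":0},
    {"dx":0,"dy":0,"dz":-1.2,"spin":0,"grip":0},
    {"dx":0,"dy":0,"dz":-1.2,"spin":0,"grip":0},
    {"dx":0,"dy":0,"dz":-1.2,"spin":0,"grip":0}
  ]
}}

```text
time_s: 13.52
tcp_pos: [0.4459, 0.1682, 0.1475]
eef_rot: [-180.0, -0.0, -170.6]
contact_force: [-0.0, 0.2, -0.9]
gripper_width: 0.0137
```

Call:
{"method": "servo_tool", "body": {
  "targets": [
    {"dx":0,"dy":0,"dz":-0.1,"spin":0,"grip":0},
    {"dx":0,"dy":0,"dz":-0.2,"spin":0,"grip":0},
    {"dx":0,"dy":0,"dz":-0.3,"spin":0,"grip":0},
    {"dx":0,"dy":0,"dz":-0.4,"spin":0,"grip":0},
    {"dx":0,"dy":0,"dz":-0.5,"spin":0,"grip":0},
    {"dx":0,"dy":0,"dz":-0.6,"spin":0,"grip":0},
    {"dx":0,"dy":0,"dz":-0.7,"spin":0,"grip":0},
    {"dx":0,"dy":0,"dz":-0.7,"spin":0,"grip":0},
    {"dx":0,"dy":0,"dz":-0.7,"spin":0,"grip":0},
    {"dx":0,"dy":0,"dz":-0.7,"spin":0,"grip":0}
  ]
}}

```text
time_s: 14.35
tcp_pos: [0.4457, 0.168, 0.1404]
eef_rot: [-180.0, -0.0, -170.6]
contact_force: [-0.2, -2.7, -1.1]
gripper_width: 0.014
```

Call:
{"method": "servo_tool", "body": {
  "targets": [
    {"dx":0,"dy":-0.05,"dz":0,"spin":0,"grip":0},
    {"dx":0.01,"dy":-0.06,"dz":0,"spin":0,"grip":0},
    {"dx":0.01,"dy":-0.06,"dz":-0.1,"spin":0,"grip":0},
    {"dx":0.01,"dy":-0.06,"dz":-0.2,"spin":0,"grip":0},
    {"dx":0.01,"dy":-0.06,"dz":-0.3,"spin":0,"grip":0},
    {"dx":0.01,"dy":-0.06,"dz":-0.4,"spin":0,"grip":0},
    {"dx":0.01,"dy":-0.06,"dz":-0.4,"spin":0,"grip":0},
    {"dx":0.01,"dy":-0.06,"dz":-0.4,"spin":0,"grip":0},
    {"dx":0.01,"dy":-0.06,"dz":-0.4,"spin":0,"grip":0},
    {"dx":0.01,"dy":-0.06,"dz":-0.4,"spin":0,"grip":0}
  ]
}}

```text
time_s: 15.18
tcp_pos: [0.446, 0.1677, 0.1366]
eef_rot: [180.0, 0.0, -170.6]
contact_force: [-0.5, 0.5, -0.6]
gripper_width: 0.0138
```

Call:
{"method": "servo_tool", "body": {
  "targets": [
    {"dx":0,"dy":-0.03,"dz":-0.1,"spin":0,"grip":0},
    {"dx":0,"dy":-0.03,"dz":-0.15,"spin":0,"grip":0},
    {"dx":0,"dy":-0.03,"dz":-0.2,"spin":0,"grip":0},
    {"dx":0,"dy":-0.03,"dz":-0.25,"spin":0,"grip":0},
    {"dx":0,"dy":-0.03,"dz":-0.3,"spin":0,"grip":0},
    {"dx":0,"dy":-0.03,"dz":-0.3,"spin":0,"grip":0},
    {"dx":0,"dy":-0.03,"dz":-0.3,"spin":0,"grip":0},
    {"dx":0,"dy":-0.03,"dz":-0.3,"spin":0,"grip":0},
    {"dx":0,"dy":-0.03,"dz":-0.3,"spin":0,"grip":0},
    {"dx":0,"dy":-0.03,"dz":-0.3,"spin":0,"grip":0}
  ]
}}

```text
time_s: 16.02
tcp_pos: [0.446, 0.1674, 0.1336]
eef_rot: [180.0, 0.0, -170.6]
contact_force: [0.6, -0.7, -0.2]
gripper_width: 0.0141
```

Call:
{"method": "servo_tool", "body": {
  "targets": [
    {"dx":0,"dy":-0.01,"dz":-0.1,"spin":0,"grip":0},
    {"dx":0,"dy":-0.01,"dz":-0.15,"spin":0,"grip":0},
    {"dx":0,"dy":-0.01,"dz":-0.2,"spin":0,"grip":0},
    {"dx":0,"dy":-0.01,"dz":-0.2,"spin":0,"grip":0},
    {"dx":0,"dy":-0.01,"dz":-0.2,"spin":0,"grip":0},
    {"dx":0,"dy":-0.01,"dz":-0.2,"spin":0,"grip":0},
    {"dx":0,"dy":-0.01,"dz":-0.2,"spin":0,"grip":0},
    {"dx":0,"dy":-0.01,"dz":-0.2,"spin":0,"grip":0},
    {"dx":0,"dy":-0.01,"dz":-0.2,"spin":0,"grip":0},
    {"dx":0,"dy":-0.01,"dz":-0.2,"spin":0,"grip":0}
  ]
}}

```text
time_s: 16.85
tcp_pos: [0.446, 0.1673, 0.1316]
eef_rot: [180.0, 0.0, -170.6]
contact_force: [-0.3, -0.6, -0.6]
gripper_width: 0.0139
```

Call:
{"method": "servo_tool", "body": {
  "targets": [
    {"dx":0,"dy":-0.01,"dz":-0.1,"spin":0,"grip":0},
    {"dx":0,"dy":-0.01,"dz":-0.15,"spin":0,"grip":0},
    {"dx":0,"dy":-0.01,"dz":-0.2,"spin":0,"grip":0},
    {"dx":0,"dy":-0.01,"dz":-0.2,"spin":0,"grip":0},
    {"dx":0,"dy":-0.01,"dz":-0.2,"spin":0,"grip":0},
    {"dx":0,"dy":-0.01,"dz":-0.2,"spin":0,"grip":0},
    {"dx":0,"dy":-0.01,"dz":-0.2,"spin":0,"grip":0},
    {"dx":0,"dy":-0.01,"dz":-0.2,"spin":0,"grip":0},
    {"dx":0,"dy":-0.01,"dz":-0.2,"spin":0,"grip":0},
    {"dx":0,"dy":-0.01,"dz":-0.2,"spin":0,"grip":0}
  ]
}}

```text
time_s: 17.68
tcp_pos: [0.4459, 0.1671, 0.1296]
eef_rot: [180.0, -0.0, -170.6]
contact_force: [-0.2, 1.5, -0.9]
gripper_width: 0.0137
```

Call:
{"method": "servo_tool", "body": {
  "targets": [
    {"dx":0,"dy":0,"dz":-0.05,"spin":0,"grip":0},
    {"dx":0,"dy":0,"dz":-0.1,"spin":0,"grip":0},
    {"dx":0,"dy":0,"dz":-0.15,"spin":0,"grip":0},
    {"dx":0,"dy":0,"dz":-0.15,"spin":0,"grip":0},
    {"dx":0,"dy":0,"dz":-0.15,"spin":0,"grip":0},
    {"dx":0,"dy":0,"dz":-0.15,"spin":0,"grip":0},
    {"dx":0,"dy":0,"dz":-0.15,"spin":0,"grip":0},
    {"dx":0,"dy":0,"dz":-0.15,"spin":0,"grip":0},
    {"dx":0,"dy":0,"dz":-0.15,"spin":0,"grip":0},
    {"dx":0,"dy":0,"dz":-0.15,"spin":0,"grip":0}
  ]
}}

```text
time_s: 18.52
tcp_pos: [0.446, 0.1672, 0.1281]
eef_rot: [180.0, 0.0, -170.6]
contact_force: [0.0, 0.3, -1.6]
gripper_width: 0.0136
```

Call:
{"method": "servo_tool", "body": {
  "targets": [
    {"dx":0,"dy":0,"dz":-0.05,"spin":0,"grip":0},
    {"dx":0,"dy":0,"dz":-0.1,"spin":0,"grip":0},
    {"dx":0,"dy":0,"dz":-0.15,"spin":0,"grip":0},
    {"dx":0,"dy":0,"dz":-0.15,"spin":0,"grip":0},
    {"dx":0,"dy":0,"dz":-0.15,"spin":0,"grip":0},
    {"dx":0,"dy":0,"dz":-0.15,"spin":0,"grip":0},
    {"dx":0,"dy":0,"dz":-0.15,"spin":0,"grip":0},
    {"dx":0,"dy":0,"dz":-0.15,"spin":0,"grip":0},
    {"dx":0,"dy":0,"dz":-0.15,"spin":0,"grip":0},
    {"dx":0,"dy":0,"dz":-0.15,"spin":0,"grip":0}
  ]
}}

```text
time_s: 19.35
tcp_pos: [0.4459, 0.1672, 0.1266]
eef_rot: [180.0, 0.0, -170.6]
contact_force: [-0.7, 0.4, -1.5]
gripper_width: 0.0138
```

Call:
{"method": "servo_tool", "body": {
  "targets": [
    {"dx":0,"dy":0,"dz":-0.05,"spin":0,"grip":0},
    {"dx":0,"dy":0,"dz":-0.1,"spin":0,"grip":0},
    {"dx":0,"dy":0,"dz":-0.15,"spin":0,"grip":0},
    {"dx":0,"dy":0,"dz":-0.15,"spin":0,"grip":0},
    {"dx":0,"dy":0,"dz":-0.15,"spin":0,"grip":0},
    {"dx":0,"dy":0,"dz":-0.15,"spin":0,"grip":0},
    {"dx":0,"dy":0,"dz":-0.15,"spin":0,"grip":0},
    {"dx":0,"dy":0,"dz":-0.15,"spin":0,"grip":0},
    {"dx":0,"dy":0,"dz":-0.15,"spin":0,"grip":0},
    {"dx":0,"dy":0,"dz":-0.15,"spin":0,"grip":0}
  ]
}}

```text
time_s: 20.18
tcp_pos: [0.446, 0.1672, 0.1251]
eef_rot: [180.0, 0.0, -170.6]
contact_force: [0.2, 1.5, -1.0]
gripper_width: 0.0137
```

Call:
{"method": "servo_tool", "body": {
  "targets": [
    {"dx":0,"dy":0.01,"dz":-0.05,"spin":0,"grip":0},
    {"dx":0,"dy":0.01,"dz":-0.1,"spin":0,"grip":0},
    {"dx":0,"dy":0.01,"dz":-0.15,"spin":0,"grip":0},
    {"dx":0,"dy":0.01,"dz":-0.15,"spin":0,"grip":0},
    {"dx":0,"dy":0.01,"dz":-0.15,"spin":0,"grip":0},
    {"dx":0,"dy":0.01,"dz":-0.15,"spin":0,"grip":0},
    {"dx":0,"dy":0.01,"dz":-0.15,"spin":0,"grip":0},
    {"dx":0,"dy":0.01,"dz":-0.15,"spin":0,"grip":0},
    {"dx":0,"dy":0.01,"dz":-0.15,"spin":0,"grip":0},
    {"dx":0,"dy":0.01,"dz":-0.15,"spin":0,"grip":0}
  ]
}}

```text
time_s: 21.02
tcp_pos: [0.446, 0.1672, 0.1236]
eef_rot: [180.0, 0.0, -170.6]
contact_force: [0.7, 0.6, 0.8]
gripper_width: 0.0138
```

Call:
{"method": "servo_tool", "body": {
  "targets": [
    {"dx":0,"dy":0.01,"dz":-0.02,"spin":0,"grip":0},
    {"dx":0,"dy":0.01,"dz":-0.04,"spin":0,"grip":0},
    {"dx":0,"dy":0.01,"dz":-0.06,"spin":0,"grip":0},
    {"dx":0,"dy":0.01,"dz":-0.08,"spin":0,"grip":0},
    {"dx":0,"dy":0.01,"dz":-0.08,"spin":0,"grip":0},
    {"dx":0,"dy":0.01,"dz":-0.08,"spin":0,"grip":0},
    {"dx":0,"dy":0.01,"dz":-0.08,"spin":0,"grip":0},
    {"dx":0,"dy":0.01,"dz":-0.08,"spin":0,"grip":0},
    {"dx":0,"dy":0.01,"dz":-0.08,"spin":0,"grip":0},
    {"dx":0,"dy":0.01,"dz":-0.08,"spin":0,"grip":0}
  ]
}}

```text
time_s: 21.85
tcp_pos: [0.446, 0.1673, 0.1228]
eef_rot: [-180.0, 0.0, -170.6]
contact_force: [0.3, -0.4, 3.6]
gripper_width: 0.0136
```

```bash
cat > avg.py <<'E'
from h import *
F=[]
for i in range(8):
    r.capture("wrist"); s=r.get_state(); F.append(np.r_[s["contact_force"],s["moment"],s["tcp_pos"]*1000])
F=np.array(F); print(F.mean(0).round(2),F.std(0).round(2),s["time_s"])
E
python3 avg.py
```

```text
[ 3.5000e-01 -5.7000e-01  3.1100e+00 -3.3000e-01 -1.4000e-01  0.0000e+00
  4.4599e+02  1.6730e+02  1.2279e+02] [0.72 0.64 0.52 0.03 0.03 0.03 0.01 0.01 0.01] 22.25
```

Call:
{"method": "servo_tool", "body": {
  "targets": [
    {"dx":0,"dy":0,"dz":-0.02,"spin":0,"grip":0},
    {"dx":0,"dy":0,"dz":-0.03,"spin":0,"grip":0},
    {"dx":0,"dy":0,"dz":-0.04,"spin":0,"grip":0},
    {"dx":0,"dy":0,"dz":-0.04,"spin":0,"grip":0},
    {"dx":0,"dy":0,"dz":-0.04,"spin":0,"grip":0},
    {"dx":0,"dy":0,"dz":-0.04,"spin":0,"grip":0},
    {"dx":0,"dy":0,"dz":-0.04,"spin":0,"grip":0},
    {"dx":0,"dy":0,"dz":-0.04,"spin":0,"grip":0},
    {"dx":0,"dy":0,"dz":-0.04,"spin":0,"grip":0},
    {"dx":0,"dy":0,"dz":-0.04,"spin":0,"grip":0}
  ]
}}

```text
time_s: 23.08
tcp_pos: [0.446, 0.1673, 0.1224]
eef_rot: [-180.0, 0.0, -170.6]
contact_force: [0.4, -1.9, 3.6]
gripper_width: 0.0139
```

```bash
python3 avg.py
```

```text
[ 1.3000e-01 -1.4400e+00  3.9600e+00 -5.9000e-01 -1.4000e-01  1.0000e-02
  4.4596e+02  1.6732e+02  1.2237e+02] [0.33 0.59 0.37 0.02 0.03 0.03 0.01 0.01 0.02] 23.4833
```

Call:
{"method": "servo_tool", "body": {
  "targets": [
    {"dx":0,"dy":-0.02,"dz":-0.01,"spin":0,"grip":0},
    {"dx":0,"dy":-0.03,"dz":-0.02,"spin":0,"grip":0},
    {"dx":0,"dy":-0.03,"dz":-0.03,"spin":0,"grip":0},
    {"dx":0,"dy":-0.03,"dz":-0.03,"spin":0,"grip":0},
    {"dx":0,"dy":-0.03,"dz":-0.03,"spin":0,"grip":0},
    {"dx":0,"dy":-0.03,"dz":-0.03,"spin":0,"grip":0},
    {"dx":0,"dy":-0.03,"dz":-0.03,"spin":0,"grip":0},
    {"dx":0,"dy":-0.03,"dz":-0.03,"spin":0,"grip":0},
    {"dx":0,"dy":-0.03,"dz":-0.03,"spin":0,"grip":0},
    {"dx":0,"dy":-0.03,"dz":-0.03,"spin":0,"grip":0}
  ]
}}

```text
time_s: 24.32
tcp_pos: [0.446, 0.1672, 0.1221]
eef_rot: [180.0, 0.0, -170.6]
contact_force: [-0.8, 1.3, 4.4]
gripper_width: 0.0138
```

```bash
python3 avg.py
```

```text
[-1.4000e-01  1.5900e+00  4.3500e+00  6.3000e-01  2.5000e-01  1.0000e-02
  4.4603e+02  1.6718e+02  1.2211e+02] [0.51 0.59 0.36 0.06 0.03 0.04 0.02 0.01 0.01] 24.7167
```

Call:
{"method": "servo_tool", "body": {
  "targets": [
    {"dx":0,"dy":0.01,"dz":-0.01,"spin":0,"grip":0},
    {"dx":0,"dy":0.015,"dz":-0.02,"spin":0,"grip":0},
    {"dx":0,"dy":0.015,"dz":-0.03,"spin":0,"grip":0},
    {"dx":0,"dy":0.015,"dz":-0.03,"spin":0,"grip":0},
    {"dx":0,"dy":0.015,"dz":-0.03,"spin":0,"grip":0},
    {"dx":0,"dy":0.015,"dz":-0.03,"spin":0,"grip":0},
    {"dx":0,"dy":0.015,"dz":-0.03,"spin":0,"grip":0},
    {"dx":0,"dy":0.015,"dz":-0.03,"spin":0,"grip":0},
    {"dx":0,"dy":0.015,"dz":-0.03,"spin":0,"grip":0},
    {"dx":0,"dy":0.015,"dz":-0.03,"spin":0,"grip":0}
  ]
}}

```text
time_s: 25.55
tcp_pos: [0.446, 0.1672, 0.1218]
eef_rot: [180.0, 0.0, -170.6]
contact_force: [-0.1, 1.7, 5.2]
gripper_width: 0.0138
```

```bash
python3 avg.py
```

```text
[-1.6000e-01  1.3600e+00  4.9400e+00  4.7000e-01 -3.0000e-02  0.0000e+00
  4.4600e+02  1.6720e+02  1.2179e+02] [0.3  0.39 0.51 0.03 0.04 0.02 0.01 0.01 0.01] 25.95
```

Call:
{"method": "servo_tool", "body": {
  "targets": [
    {"dx":0,"dy":0.01,"dz":-0.01,"spin":0,"grip":0},
    {"dx":0,"dy":0.01,"dz":-0.01,"spin":0,"grip":0},
    {"dx":0,"dy":0.01,"dz":-0.01,"spin":0,"grip":0},
    {"dx":0,"dy":0.01,"dz":-0.01,"spin":0,"grip":0},
    {"dx":0,"dy":0.01,"dz":-0.01,"spin":0,"grip":0},
    {"dx":0,"dy":0.01,"dz":-0.01,"spin":0,"grip":0},
    {"dx":0,"dy":0.01,"dz":-0.01,"spin":0,"grip":0},
    {"dx":0,"dy":0.01,"dz":-0.01,"spin":0,"grip":0},
    {"dx":0,"dy":0.01,"dz":-0.01,"spin":0,"grip":0},
    {"dx":0,"dy":0.01,"dz":-0.01,"spin":0,"grip":0}
  ]
}}

```text
time_s: 26.78
tcp_pos: [0.446, 0.1672, 0.1217]
eef_rot: [-180.0, -0.0, -170.6]
contact_force: [-0.5, 0.8, 4.8]
gripper_width: 0.0141
```

```bash
python3 avg.py
python3 - <<'E'
from h import *
a=r.capture("scene"); b=r.capture("wrist")
A=cv2.resize(a[140:290,150:250],None,fx=4,fy=4,interpolation=cv2.INTER_CUBIC)
B=cv2.resize(b[130:280,220:320],None,fx=4,fy=4,interpolation=cv2.INTER_CUBIC)
cv2.imwrite("pics/v6.png",np.hstack([A,B]))
E
```

```text
[ 5.2000e-01  5.4000e-01  5.1800e+00  3.3000e-01 -1.1000e-01 -1.0000e-02
  4.4599e+02  1.6722e+02  1.2169e+02] [0.61 0.32 0.43 0.03 0.04 0.03 0.02 0.02 0.01] 27.1833
```

View pics/v6.png

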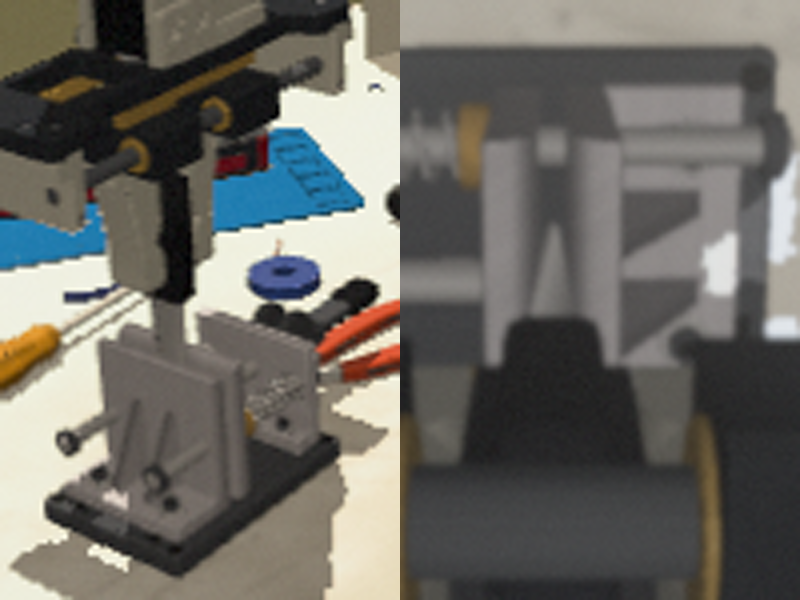

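The blade is centred between the plates (right crop, tip at 555), upright and about 47 mm deep. The push is about 6 N and steady, so I'm handing in.

```bash
python3 -c "
from plant import r
print(r.close_job())"
```

```text
the job is handed in; nothing more can be done
None
```

I handed the job in at about 27 s on the robot's clock, with the gauge held upright and snug between the two plates; no verdict came back.

- **Lever:** I pushed it over with the closed fingers. The wrist picture showed it lying flat and the sliding plate home.
- **Gauge:** I gripped it across its handle at 30 N, lifted it out of the stand and lowered it into the gap in small steps.
- **Final force:** The upward force reading averaged 5.2 N, so the push was about 6 N once the gauge's weight is allowed for. The sideways force was about 0.5 N, so both plates should carry nearly the same load, about 7 to 8 N each by calculation. There was no sign of the sliding plate being forced back.
- **Final pose:** The tool was upright to about 0.1° and square to the press to about 0.5° by my yaw estimate. The blade's lower end was about 31 mm above the bench, roughly 47 mm deep, which means a gap of about 5.8 mm.

**Not confirmed or in disagreement:**
- I could not measure the force on each plate or the sliding plate's travel directly. I inferred both from the wrist force and the pictures.
- My earlier estimate of the gap from the picture was about 5.1 mm, which is 0.7 mm smaller than the depth reading. I trust the depth reading more.
- A moment of about 0.3 N·m remained about the x axis.
- I did not check the tweezers and motor again at the end, but the arm never went near them at bench level.

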